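Scrape the shelf clean, then push the label holder home behind its lip

TASK

Take the scraper block and wipe the four loose caramel chips off the display shelf onto the bench (not with your fingers and before you move the label holder), then stand the scraper upright on the bench, clear of the shelf. Then pick up the label holder by its panel, slide its foot flat along the shelf into the pocket under the lip, pushing against the spring clip until you feel it fully home on the stops, and finish while still gripping it and holding it pressed home: do not let go. Leave the other things on the bench where they are.

Things in the scene. Friction and masses are not known exactly. Their poses are not given: they have to be found in the camera images.
- shelf: Low fixed aluminium display shelf, 170 by 240 by 30 mm high. Origin on the bench; x points towards its lip (away from the robot, turned up to 0.2 rad), y along it. Deck (top, z = 30 mm) spans x -75 to +95, y -120 to +120 mm. A lip 14 mm high runs the whole length at x +30 to +52 mm; ends and near edge are open. The middle of the lip is hollow underneath: see pocket.
- pocket (a point): Middle of the mouth of the label pocket under the lip, on the deck (shelf x +30, y 0, z 30 mm); axes as the shelf's. A slot 82 mm wide (y), 10 mm high, roof 4 mm thick, closed at the sides. It ends 20 mm in (shelf x +50) at two rigid stops; between them a sprung clip sticks out 8 mm in front of the stops.
- clip (a joint): Travel of the spring clip in the pocket, m: 0 = free, grows as it is pushed back in shelf +x; 0.008 when a foot rests against the stops. The spring starts at about 3 N and reaches about 8.5 N at 0.008; it pushes the label holder back out as soon as it is let go.
- clip_tab (a point): Top of the dark steel tab that stands up behind the middle of the lip (24 mm wide, 29 mm above the deck); it is part of the clip and moves back with it. At rest it is at shelf x = +70.5, y = 0.
- holder_panel (a point): Centre of the upright panel of the white label holder (80 g), 35 mm above its underside; x points to the front of the foot. Panel 10 mm thick (x), 60 wide, top at 61 mm. Foot 5 mm thick, 66 wide, from 10 mm behind to 60 ahead (+x) of this point. Stands on the bench left or right of the shelf, yaw up to 0.4 rad. When home, this point is at shelf x -10, y 0, z 65 mm.
- scraper_centre (a point): Centre of the upright scraper block, 94 mm long (its x), 24 thick (its y), 60 high, white plastic with a 10 mm high steel scraping foot, 160 g; point 30 mm above its underside. Stands on the bench on the other side of the shelf from the label holder, length roughly along world x (yaw up to 0.4 rad).
- chip0: Loose chip of hardened brown caramel, 14 by 11 by 6 mm, 10 g, flat on the deck in front of the lip; origin at the centre of its underside.
- chip1: Loose chip of hardened brown caramel, 14 by 11 by 6 mm, 10 g, flat on the deck in front of the lip; origin at the centre of its underside.
- chip2: Loose chip of hardened brown caramel, 14 by 11 by 6 mm, 10 g, flat on the deck in front of the lip; origin at the centre of its underside.
- chip3: Loose chip of hardened brown caramel, 14 by 11 by 6 mm, 10 g, flat on the deck in front of the lip; origin at the centre of its underside.
- cutter: Steel ring cutter, 64 mm across, 40 mm high, bystander; origin at the centre of its underside.
- jar: Closed jar, 56 mm across, 85 mm high, bystander; origin at the centre of its underside.
- bottle: Amber bottle, 60 mm across, 170 mm high, bystander; origin at the centre of its underside.
- cup: Grey measuring cup, 90 mm across, 95 mm high, bystander; origin at the centre of its underside.
- spatula: Spatula lying on the bench, bystander; origin at the centre of its underside.
Things that resemble listed ones, but are neither listed nor needed, are in the scene too. Of the things shaped like the part that bears scraper_centre, the white one is meant.

How it is judged:
By the outcome, as a careful person would: the job done as asked, in the order asked, and still so for the second after the job is handed in, while the arm keeps its last pose, push and grip.
It also fails if it takes over 62 s, if anything falls off the work surface, if the arm or the gripper's body presses on something with over 40 N, if the wrist force passes 120 N, or if a joint passes its speed limit or range.

ROBOT

A 6-joint arm with a two-finger parallel gripper is mounted at the origin on the work surface. World frame = base frame: x ahead of the robot, y to its left, z up, the work surface at z = 0. Lengths are in m, angles in rad, forces in N, time in s.
With the tool pointing down it reaches from about 0.4 to 0.825 m from the base axis. Payload 7 kg.
Tool frame: the origin (TCP) lies at the very end of the fingers, on their centre line; the grasp point (between the pads) lies 19 mm behind it; z points along the fingers, x is the direction in which the jaws open and shut, and the axes are right-handed (so a half turn about z gives the same grasp; the last joint's range is limited). The gripper opens to 88 mm and grips with 3 to 60 N. Pads are 19 mm wide; open, the fingers measure 130 mm over their backs; the gripper's body (78 mm by 193 mm) begins 47 mm behind the grasp point.
Start: joints at [1.517, 0.359, 0.012, 0, -1.224, -0.288], TCP at [0.226, 0.636, 0.227] pointing down, gripper open.
Joint ranges: [-3.07, 3.07], [-1.43, 2.12], [-1.02, 1.25], [-3.03, 1.67], [-3.05, -0], [-3.03, 3.03]. Speed limits (rad/s): [2.39, 2.39, 3.01, 3.14, 3.14, 3.14].

INTERFACE

Orientations are given as [roll, pitch, yaw] about the fixed x, y, z axes, in that order (R = Rz(yaw) Ry(pitch) Rx(roll)).
In Python, from station import telemetry, grab_frame, arm, regions_of, pinpoint gives the robot as it stands. The module is installed in compiled form; this text tells all that it offers.
- The arm moves only by the shell command python3 -m inch 'ROWS' [FORCE]. ROWS is text: rows parted by semicolons, each of 7 numbers parted by spaces: the opening, from 0 (shut) to 1 (fully open), then the shift along the world's x, y, z in cm, then the turn, a rotation vector about the world's x, y, z in degrees. A call has 1 to 12 rows; each row is the pose to reach, as a shift and turn from the pose measured when the call began; what a row does not reach only later rows make up. A row lasts 1/8 s, in which the tool goes at most 62.5 mm and 10.7 degrees, less where a joint would pass 70% of its speed; a pose out of reach is approached as far as the arm can. A call with a gripper value outside its range is refused whole. The fingers move at their own pace and stop on an object; FORCE is the grip in N (left out, the last holds). Time passes only in rows, so rows that repeat a pose let the fingers close. It gives the time, the measured TCP pose, the force and the opening at its end, in the units of the state.
- telemetry.get_state(): the state, without advancing time (a new reading comes with each control period).
- grab_frame(name): name is "side" or "top"; returns a dict with "pixels" (480x640x3 uint8, red, green, blue), "fx", "fy", "cx", "cy" (pixels), "R" (3x3) and "t" (3): a world point X has camera coordinates R X + t. Camera axes: x right, y down, z forward; pixel columns grow to the right and rows downward; lengths in m; the calibration is good to about 2 mm. A picture is of the moment at which its call begins. There is no depth.
- arm.job_done(): hands the job in, once; it reports no verdict.
Trained networks look in the newest picture that a camera, given by its name, has taken for a name from the list of things; names that differ only in an ending like _2 or _b are one class to them, and where a whole thing is asked for, a point or a joint stands for the part that bears it (a point fixed in the world has none). Each returns a list of dicts, best first, with "p" (0 to 1); they miss things now and then, are a little off and sometimes report something else, mostly with a low value. They report only what shows in the picture. A call takes as long as a camera call. They do not tell look-alikes from the thing itself.
- regions_of(camera, name): "pixels" (480x640 bool, what is visible of it) and "bbox" ([left, top, right, bottom] in pixels, round what is visible of it).
- pinpoint(camera, name): "location" ([column, row] in pixels: a listed point, or the origin of a listed thing).
The state is a dict: "t": time; "q": joint angles; "qd": joint speeds; "joint_efforts": joint torques, N m; "eef_pos": TCP position; "ee_rot": TCP orientation; "force": force on the tool from outside, world axes, zero at the start; "moment": the same for the moment, N m; "width": finger opening in m.
Only numpy, scipy, OpenCV 4.12 (cv2) and the standard library are available. Lean on these libraries where they do the work, as an engineer would, in place of code of your own. Each camera call takes 0.05 s, during which the arm holds its last target. There are 200 camera calls.

## Working session

There is one attempt and no reset: what is moved stays moved. The work goes in short steps, Python scripts to look and compute and a shell command to move; the robot and the scene stay as the last step left them, time stands still between calls to the robot, and variables do not carry over. Pictures are saved under pics/ and viewed, about 8 in all and at most 12, crops included, and the job is handed in when it is done.

```bash
mkdir -p pics
cat > h.py <<'E'
import numpy as np, cv2
from station import telemetry, grab_frame, arm, regions_of, pinpoint
def ray(f,px):
    d=np.array([(px[0]-f["cx"])/f["fx"],(px[1]-f["cy"])/f["fy"],1.])
    R=np.array(f["R"]);t=np.array(f["t"])
    return -R.T@t, R.T@d
def atz(f,px,z):
    o,d=ray(f,px); return o+d*(z-o[2])/d[2]
def proj(f,X):
    c=np.array(f["R"])@np.array(X)+np.array(f["t"]); return np.array([f["fx"]*c[0]/c[2]+f["cx"],f["fy"]*c[1]/c[2]+f["cy"]])
def tri(fs,ps):
    A=np.zeros((3,3));b=np.zeros(3)
    for f,p in zip(fs,ps):
        o,d=ray(f,p);d/=np.linalg.norm(d);M=np.eye(3)-np.outer(d,d);A+=M;b+=M@o
    return np.linalg.solve(A,b)
def save(f,n,crop=None,s=1):
    im=f["pixels"][:,:,::-1]
    if crop: im=im[crop[1]:crop[3],crop[0]:crop[2]]
    cv2.imwrite("pics/"+n,cv2.resize(im,None,fx=s,fy=s,interpolation=cv2.INTER_CUBIC))
E
python3 - <<'E'
from h import *
np.set_printoptions(precision=3,suppress=True)
F={c:grab_frame(c) for c in("top","side")}
for c in F: save(F[c],c+"0.png"); print(c,"cam at",ray(F[c],(0,0))[0])
Z=dict(shelf=0,pocket=.03,clip_tab=.059,holder_panel=.035,scraper_centre=.03,chip0=.03,cutter=0,jar=0,bottle=0,cup=0,spatula=0)
for n,z in Z.items():
    for c in F:
        for d in pinpoint(c,n)[:6]: print(n,c,np.round(d["location"]),round(d["p"],2),atz(F[c],d["location"],z))
s=telemetry.get_state();print(s)
E
```

```text
top cam at [ 0.315 -0.011  1.426]
side cam at [ 0.137 -0.662  0.803]
shelf top [307. 217.] 0.95 [0.578 0.002 0.   ]
shelf side [360. 245.] 0.75 [ 0.569  0.003 -0.   ]
pocket top [310. 205.] 0.91 [ 0.605 -0.005  0.03 ]
pocket side [378. 235.] 0.7 [ 0.604 -0.011  0.03 ]
clip_tab top [308. 190.] 0.43 [0.64  0.002 0.059]
clip_tab side [396. 219.] 0.6 [ 0.65  -0.006  0.059]
holder_panel top [193. 259.] 0.62 [0.451 0.296 0.035]
holder_panel side [263. 177.] 0.75 [0.441 0.285 0.035]
holder_panel side [367. 256.] 0.73 [ 0.548 -0.062  0.035]
holder_panel side [378. 236.] 0.43 [ 0.6   -0.017  0.035]
scraper_centre top [442. 350.] 0.92 [ 0.237 -0.355  0.03 ]
scraper_centre top [397. 322.] 0.79 [ 0.304 -0.239  0.03 ]
scraper_centre top [403. 206.] 0.64 [ 0.611 -0.253  0.03 ]
scraper_centre top [403. 267.] 0.62 [ 0.448 -0.253  0.03 ]
scraper_centre side [290. 371.] 0.92 [ 0.294 -0.243  0.03 ]
scraper_centre side [444. 317.] 0.87 [ 0.609 -0.26   0.03 ]
scraper_centre side [370. 345.] 0.69 [ 0.447 -0.256  0.03 ]
scraper_centre side [286. 444.] 0.63 [ 0.239 -0.358  0.03 ]
chip0 top [330. 225.] 0.6 [
[... 513 characters left out ...]
 side [300. 139.] 0.62 [0.615 0.45  0.   ]
cup top [475. 208.] 0.64 [ 0.617 -0.453  0.   ]
cup top [477. 325.] 0.57 [ 0.303 -0.456  0.   ]
cup side [504. 409.] 0.61 [ 0.606 -0.449  0.   ]
cup side [397. 217.] 0.25 [0.698 0.05  0.   ]
spatula top [474. 327.] 0.57 [ 0.297 -0.446  0.   ]
{'t': 1.2, 'q': array([ 1.517,  0.359,  0.012, -0.   , -1.224, -0.288]), 'qd': array([-0.001, -0.002, -0.002, -0.001, -0.   ,  0.001]), 'joint_efforts': array([ -0.002, -58.24 ,  29.331,   7.002,   0.012,  -0.   ]), 'eef_pos': array([0.226, 0.636, 0.227]), 'ee_rot': array([ 3.142,  0.   , -1.913]), 'force': array([-1.19 , -0.723,  0.068]), 'moment': array([-0.008,  0.022,  0.004]), 'width': 0.08758511234451029}
```

Run:
```python
import cv2
a=cv2.imread("pics/top0.png");cv2.imwrite("pics/top0c.png",cv2.resize(a[140:400,120:520],None,fx=2,fy=2,interpolation=cv2.INTER_CUBIC))
a=cv2.imread("pics/side0.png");cv2.imwrite("pics/side0c.png",cv2.resize(a[110:480,180:560],None,fx=1.6,fy=1.6,interpolation=cv2.INTER_CUBIC))
```

```text
(no output)
```

View pics/top0c.png

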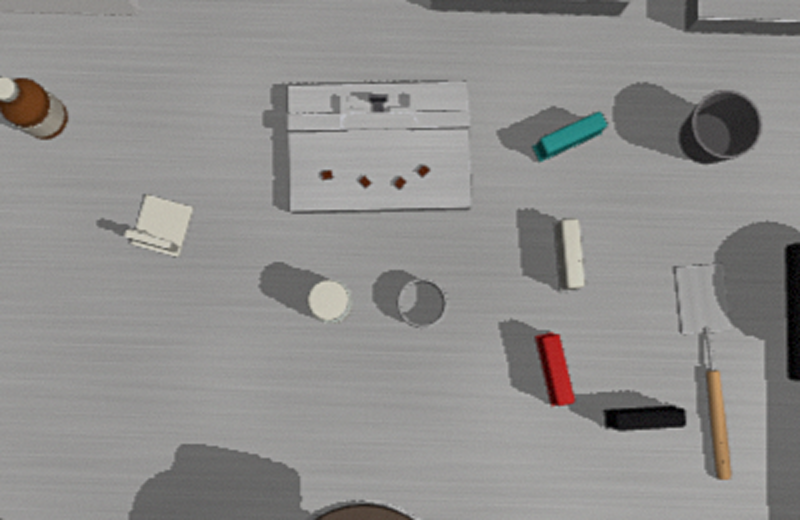

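View pics/side0c.png

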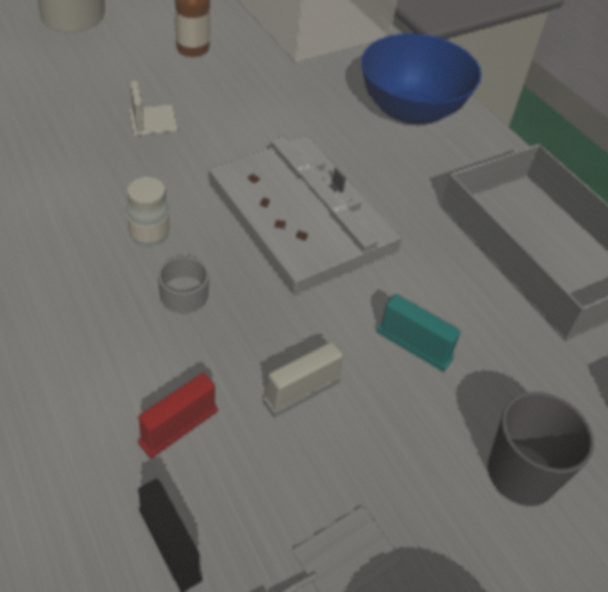

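The pictures show the shelf at top px (307,217), four chips around (286–330, 225–231), and the holder on the left at (193,259). There are four scraper-shaped blocks: teal (403,206), white (403,267), red (397,322) and black (442,350). The white one at (403,267) is the one meant, by colour. Next I fit poses by silhouette and confirm it in a crop.

```bash
cat > fit.py <<'E'
from h import *
from scipy.optimize import minimize
BOX=dict(shelf=[(-.075,.095,-.12,.12,0,.03),(.03,.052,-.12,.12,.03,.044)],
 scraper_centre=[(-.047,.047,-.012,.012,0,.06)],
 holder_panel=[(-.005,.005,-.03,.03,0,.061),(-.010,.06,-.033,.033,0,.005)])
S=4
def sil(f,boxes,p,z0):
    im=np.zeros((480*S,640*S),np.uint8);c,s=np.cos(p[2]),np.sin(p[2])
    for b in boxes:
        P=[proj(f,(p[0]+c*x-s*y,p[1]+s*x+c*y,z0+z)) for x in b[:2] for y in b[2:4] for z in b[4:]]
        cv2.fillConvexPoly(im,cv2.convexHull(np.round((np.array(P)+.5)*S).astype(np.int32)),1)
    return cv2.resize(im.astype(np.float32),(640,480),interpolation=cv2.INTER_AREA)
def fit(F,name,p0,z0=0):
    M={}
    for c in F:
        px=proj(F[c],(p0[0],p0[1],z0+.02)); best=None
        for d in regions_of(c,name):
            m=d["pixels"]; b=d["bbox"]; e=np.hypot((b[0]+b[2])/2-px[0],(b[1]+b[3])/2-px[1])
            if e<18 and (best is None or e<best[0]): best=(e,m)
        if best: M[c]=best[1].astype(np.float32)
    def cost(p,cs=None): return sum(np.abs(sil(F[c],BOX[name],p,z0)-M[c]).sum()/M[c].sum() for c in (cs or M))
    out={}
    for cs in [list(M)]+[[c] for c in M]:
        r=min((minimize(cost,(p0[0],p0[1],y),args=(cs,),method="Nelder-Mead",options=dict(initial_simplex=np.array([(p0[0],p0[1],y)]*4)+np.array([[0,0,0],[.01,0,0],[0,.01,0],[0,0,.15]]),xatol=1e-4,fatol=1e-4)) for y in (p0[2],p0[2]+.15,p0[2]-.15)),key=lambda r:r.fun)
        print(name,cs,np.round(r.x,4),round(r.fun,3))
        out[len(out)]=r.x
    return out[0]
E
python3 - <<'E'
from fit import *
F={c:grab_frame(c) for c in("top","side")}
fit(F,"shelf",(.578,.002,.02));fit(F,"scraper_centre",(.448,-.255,.06));fit(F,"holder_panel",(.446,.29,-.29))
save(F["top"],"scr.png",(360,180,480,370),3)
E
```

```text
shelf ['top', 'side'] [ 0.5746 -0.0031  0.0507] 0.084
shelf ['top'] [ 0.5753 -0.0029  0.0471] 0.029
shelf ['side'] [ 0.5737 -0.0041  0.0564] 0.05
scraper_centre ['top', 'side'] [ 0.4454 -0.2562  0.1087] 0.243
scraper_centre ['top'] [ 0.4465 -0.255   0.0941] 0.105
scraper_centre ['side'] [ 0.4441 -0.2582  0.119 ] 0.078
holder_panel ['top', 'side'] [ 0.4486  0.2879 -0.2283] 0.167
holder_panel ['top'] [ 0.4496  0.2887 -0.229 ] 0.059
holder_panel ['side'] [ 0.4477  0.2867 -0.2451] 0.078
```

View pics/scr.png

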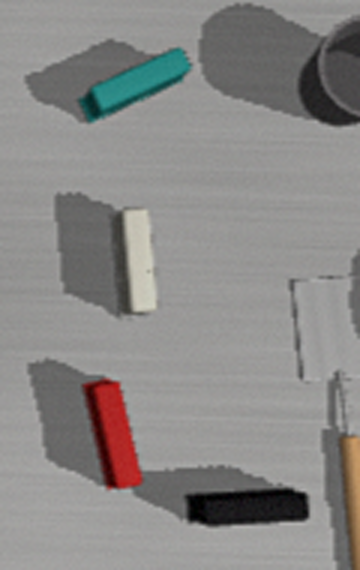

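The crop confirms it: the white block at top px (405,267), with teal, red and black as look-alikes. Moving to it by way of the front of the base.

```bash
python3 -m inch '1 27 -48 0 0 0 0;1 27 -48 0 0 0 0;1 27 -48 0 0 0 0;1 27 -48 0 0 0 0;1 27 -48 0 0 0 0;1 27 -48 0 0 0 0;1 27 -48 0 0 0 0;1 27 -48 0 0 0 0;1 27 -48 0 0 0 0;1 27 -48 0 0 0 25.3;1 27 -48 0 0 0 25.3;1 27 -48 0 0 0 25.3'
```

```text
t: 3.1
eef_pos: [0.4964, 0.1556, 0.2267]
ee_rot: [-3.141, 0.0, -1.468]
force: [-0.1, 0.7, -0.6]
width: 0.0872
```

```bash
python3 -m inch '1 -5.1 -41.2 0 0 0 0;1 -5.1 -41.2 0 0 0 0;1 -5.1 -41.2 0 0 0 0;1 -5.1 -41.2 0 0 0 0;1 -5.1 -41.2 0 0 0 0;1 -5.1 -41.2 0 0 0 0;1 -5.1 -41.2 0 0 0 0;1 -5.1 -41.2 -6 0 0 0;1 -5.1 -41.2 -12 0 0 0;1 -5.1 -41.2 -12 0 0 0'
python3 - <<'E'
from h import *
F={c:grab_frame(c) for c in("top","side")}
save(F["side"],"pre.png",(230,200,520,440),2.5)
print(telemetry.get_state()["force"])
E
```

```text
t: 4.35
eef_pos: [0.442, -0.2559, 0.1033]
ee_rot: [3.134, 0.003, -1.469]
force: [-0.2, -0.3, 1.0]
width: 0.0877
[ 0.0854408  -0.23297563  1.31013722]
```

View pics/pre.png

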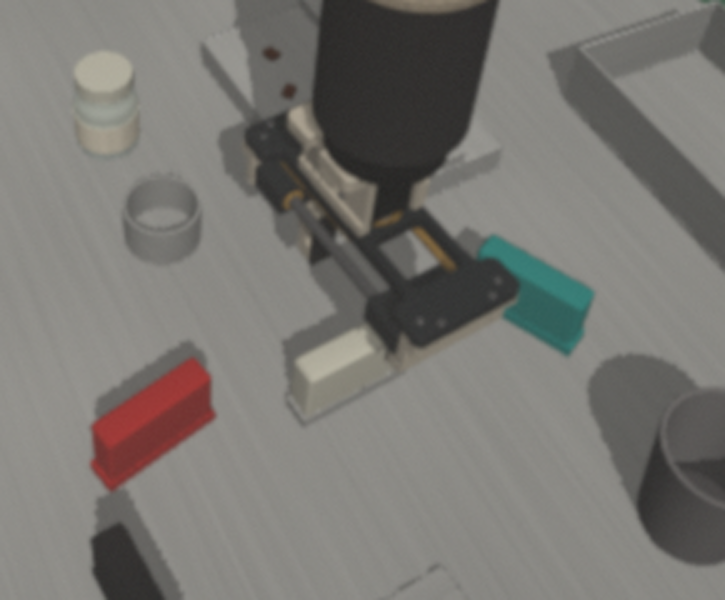

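The open jaws straddle the white block at about px (340,365), and nothing is in the way. Going down to grasp it.

```bash
python3 -m inch '1 0.3 0 -3 0 0 0;1 0.3 0 -6 0 0 0;1 0.3 0 -7.5 0 0 0;1 0.3 0 -7.5 0 0 0;0 0.3 0 -7.5 0 0 0;0 0.3 0 -7.5 0 0 0;0 0.3 0 -7.5 0 0 0;0 0.3 0 -7.5 0 0 0;0 0.3 0 -7.5 0 0 0;0 0.3 0 -7.5 0 0 0' 45
```

```text
t: 5.7
eef_pos: [0.4493, -0.2568, 0.0331]
ee_rot: [-3.141, -0.001, -1.467]
force: [-0.1, -0.4, 0.9]
width: 0.0331
```

```bash
python3 -m inch '0 0 0 -0.4 0 0 0;0 0 0 -0.4 0 0 0;0 0 0 -0.4 0 0 0;0 0 0 -0.4 0 0 0'; python3 -m inch '0 0 0 4 0 0 0;0 0 0 8 0 0 0;0 0 0 8 0 0 0;0 0 0 8 0 0 0'
```

```text
t: 6.2
eef_pos: [0.4495, -0.2569, 0.0295]
ee_rot: [-3.141, -0.001, -1.467]
force: [-0.8, 1.2, 7.1]
width: 0.0233
t: 6.7
eef_pos: [0.4488, -0.2566, 0.1087]
ee_rot: [3.142, -0.0, -1.467]
force: [0.1, 0.5, -2.1]
width: 0.0238
```

```bash
python3 -m inch '0 11 15.3 0 0 0 -3;0 11 15.3 0 0 0 -3;0 11 15.3 0 0 0 -3;0 11 15.3 0 0 0 -3;0 11 15.3 -2 0 0 -3;0 11 15.3 -4 0 0 -3;0 11 15.3 -4.5 0 0 -3;0 11 15.3 -4.5 0 0 -3;0 11 15.3 -4.5 0 0 -3'
python3 - <<'E'
from h import *
F={c:grab_frame(c) for c in("top","side")}
save(F["side"],"deck.png",(300,160,480,300),4)
s=telemetry.get_state();print(s["eef_pos"],s["force"])
E
```

```text
t: 7.82
eef_pos: [0.5592, -0.1038, 0.0642]
ee_rot: [-3.141, -0.0, -1.52]
force: [0.7, 0.8, -1.5]
width: 0.024
[ 0.55925252 -0.10365167  0.06437682] [ 0.35752984 -0.46975387 -1.61888469]
```

View pics/deck.png

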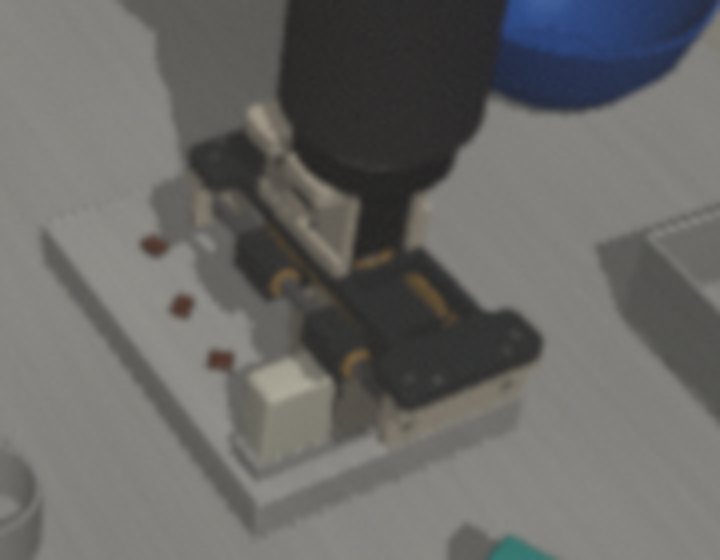

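```bash
python3 -m inch '0 0 0 -0.4 0 0 0;0 0 0 -0.5 0 0 0;0 0 0 -0.5 0 0 0'
```

```text
t: 8.3
eef_pos: [0.5592, -0.1036, 0.0595]
ee_rot: [-3.14, -0.0, -1.519]
force: [-0.8, 0.8, 0.0]
width: 0.0238
```

```bash
python3 -m inch '0 -0.07 1.5 -0.05 0 0 0;0 -0.15 3 -0.05 0 0 0;0 -0.22 4.5 -0.05 0 0 0;0 -0.3 6 -0.05 0 0 0;0 -0.37 7.5 -0.05 0 0 0;0 -0.45 9 -0.05 0 0 0;0 -0.52 10.5 -0.05 0 0 0;0 -0.6 12 -0.05 0 0 0;0 -0.67 13.5 -0.05 0 0 0;0 -0.75 15 -0.05 0 0 0;0 -0.82 16.5 -0.05 0 0 0;0 -0.85 17 -0.05 0 0 0'
python3 - <<'E'
from h import *
F={c:grab_frame(c) for c in("top","side")}
save(F["side"],"sweep.png",(290,130,470,270),4)
print(telemetry.get_state()["force"])
E
```

```text
t: 9.8
eef_pos: [0.5507, 0.0676, 0.0595]
ee_rot: [-3.14, -0.001, -1.518]
force: [1.4, -5.2, 7.3]
width: 0.0239
[-0.94681535 -0.43825544  7.79712792]
```

View pics/sweep.png

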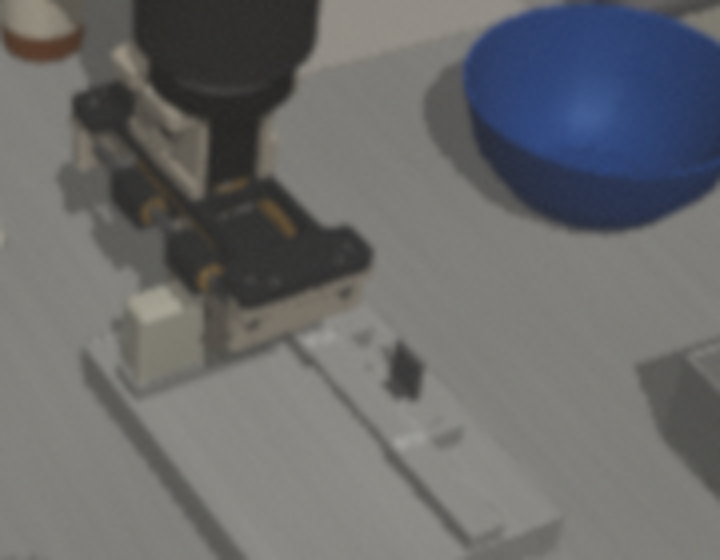

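```bash
python3 -m inch '0 -0.07 1.5 0 0 0 0;0 -0.15 3 0 0 0 0;0 -0.22 4.5 0 0 0 0;0 -0.3 6 0 0 0 0;0 -0.37 7.5 0 0 0 0;0 -0.42 8.5 0 0 0 0;0 -0.42 8.5 0 0 0 0;0 -0.42 8.5 3 0 0 0;0 -0.42 8.5 8 0 0 0;0 -0.42 8.5 8 0 0 0'
python3 - <<'E'
from h import *
F={c:grab_frame(c) for c in("top","side")}
print(telemetry.get_state()["force"])
for c in F:
    for d in pinpoint(c,"chip0")[:6]: print(c,np.round(d["location"]),round(d["p"],2),np.round(atz(F[c],d["location"],0),3))
E
```

```text
t: 11.15
eef_pos: [0.5488, 0.1538, 0.1435]
ee_rot: [-3.133, 0.003, -1.518]
force: [-0.3, -0.5, -3.2]
width: 0.0235
[-0.76861218 -0.05642204 -2.07795383]
top [261. 230.] 0.54 [0.539 0.124 0.   ]
top [253. 231.] 0.5 [0.536 0.146 0.   ]
```

```bash
python3 -m inch '0 -10 -41 0 0 0 0;0 -10 -41 0 0 0 0;0 -10 -41 0 0 0 0;0 -10 -41 0 0 0 0;0 -10 -41 0 0 0 0;0 -10 -41 0 0 0 0;0 -10 -41 0 0 0 0;0 -10 -41 -5 0 0 0;0 -10 -41 -9 0 0 0;0 -10 -41 -10.7 0 0 0;0 -10 -41 -10.7 0 0 0;0 -10 -41 -10.7 0 0 0'
```

```text
t: 12.85
eef_pos: [0.445, -0.2577, 0.0305]
ee_rot: [3.14, -0.0, -1.519]
force: [-0.0, 0.3, -1.3]
width: 0.0237
```

Run:
```python
from h import *
F={c:grab_frame(c) for c in("top","side")}
s=telemetry.get_state();print(s["eef_pos"],s["force"])
for c in F:
    for d in pinpoint(c,"chip0")[:6]: print(c,np.round(d["location"]),round(d["p"],2),np.round(atz(F[c],d["location"],0),3))
save(F["side"],"chips.png",(230,130,520,420),2)
```

```text
[ 0.44539306 -0.25770461  0.03109795] [-1.15726111  0.12158605 -1.06569131]
top [258. 227.] 0.52 [0.547 0.133 0.   ]
top [252. 234.] 0.37 [0.529 0.148 0.   ]
top [256. 226.] 0.37 [0.55  0.139 0.   ]
```

View pics/chips.png

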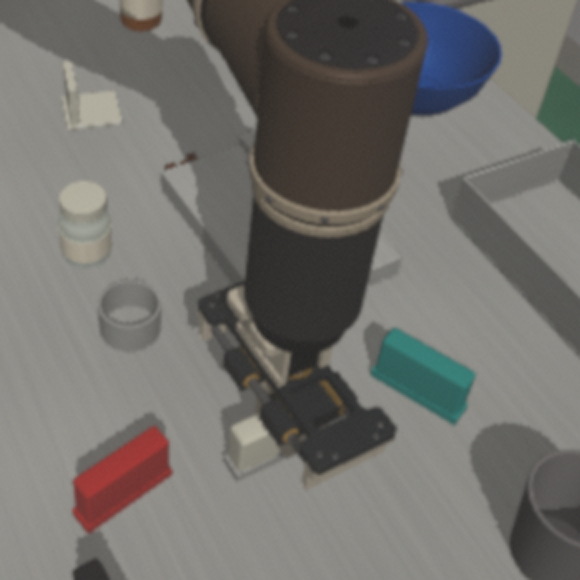

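```bash
python3 -m inch '0 0 0 -0.15 0 0 0;0 0 0 -0.2 0 0 0;0 0 0 -0.2 0 0 0'
```

```text
t: 13.42
eef_pos: [0.4456, -0.2577, 0.0294]
ee_rot: [-3.141, -0.001, -1.519]
force: [0.7, 0.6, -1.9]
width: 0.0239
```

```bash
python3 -m inch '0 0 0 -0.05 0 0 0;0.5 0 0 -0.05 0 0 0;0.6 0 0 -0.05 0 0 0;0.6 0 0 -0.05 0 0 0;0.6 0 0 -0.05 0 0 0;0.6 0 0 4 0 0 0;0.6 0 0 10 0 0 0;0.6 0 0 16 0 0 0;0.6 0 0 20 0 0 0;0.6 0 0 20 0 0 0'
```

```text
t: 14.68
eef_pos: [0.4474, -0.2582, 0.2332]
ee_rot: [-3.135, -0.003, -1.518]
force: [-0.2, -0.8, -1.0]
width: 0.0525
```

```bash
python3 -m inch '0.6 0.2 54.6 0 0 0 -106;0.6 0.2 54.6 0 0 0 -106;0.6 0.2 54.6 0 0 0 -106;0.6 0.2 54.6 0 0 0 -106;0.6 0.2 54.6 0 0 0 -106;0.6 0.2 54.6 0 0 0 -106;0.6 0.2 54.6 0 0 0 -106;0.6 0.2 54.6 0 0 0 -106;0.6 0.2 54.6 0 0 0 -106;0.6 0.2 54.6 0 0 0 -106;0.6 0.2 54.6 0 0 0 -106;0.6 0.2 54.6 0 0 0 -106'
python3 - <<'E'
from fit import *
F={c:grab_frame(c) for c in("top","side")}
a=F["top"]["pixels"][200:260,230:350,::-1];b=F["side"]["pixels"][300:420,240:480,::-1]
cv2.imwrite("pics/chk.png",np.vstack([cv2.resize(a,None,fx=6,fy=6,interpolation=2)[:,:720],cv2.resize(b,(480,240))[:, :].copy() if 0 else np.hstack([cv2.resize(b,(480,240)),np.zeros((240,240,3),np.uint8)])]))
E
```

```text
t: 16.18
eef_pos: [0.4487, 0.2879, 0.2318]
ee_rot: [-3.133, -0.004, 2.917]
force: [-1.0, 0.6, 0.0]
width: 0.053
```

View pics/chk.png

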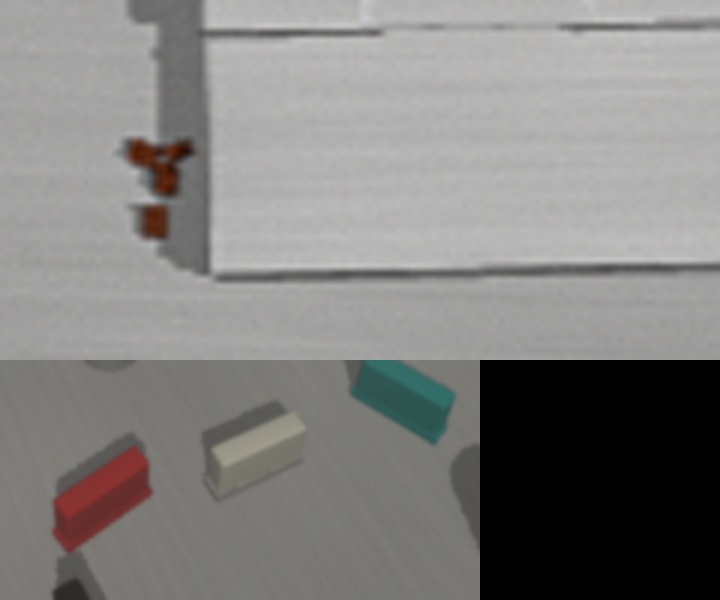

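All four chips are on the bench beside the shelf's left end (crop px 120–190, 140–240). The scraper stands upright and the deck is clear. With a clear view I refine the shelf's pose from its edges, plus the holder's.

Run:
```python
from fit import *
F={c:grab_frame(c) for c in("top","side")}
f=F["top"];g=cv2.GaussianBlur(cv2.cvtColor(f["pixels"],cv2.COLOR_RGB2GRAY),(3,3),0).astype(float)
def edge(rowguess,z,tag,cols=range(268,350,2)):
    pts=[]
    for c in cols:
        r0=rowguess; rr=np.arange(r0-5,r0+6); w=g[rr,c]; k=w.argmin()
        if 0<k<10:
            a,b,d=w[k-1],w[k],w[k+1]; off=.5*(a-d)/(a-2*b+d) if a-2*b+d else 0
            pts.append(atz(f,(c,rr[k]+off),z)[:2])
    pts=np.array(pts); m=np.polyfit(pts[:,1],pts[:,0],1)
    for _ in range(3):
        e=np.abs(pts[:,0]-np.polyval(m,pts[:,1])); pts=pts[e<max(.0015,np.median(e)*2)]; m=np.polyfit(pts[:,1],pts[:,0],1)
    print(tag,"yaw",-np.arctan(m[0]),"x at y=0",m[1],len(pts))
edge(245,.02,"near edge dark side"); edge(205,.037,"lip front")
fit(F,"shelf",(.575,-.003,.04));fit(F,"holder_panel",(.4486,.288,-.235))
for n,z in dict(pocket=.03,clip_tab=.059).items():
    P={}
    for c in F:
        for d in pinpoint(c,n)[:1]: P[c]=d["location"];print(n,c,round(d["p"],2),atz(F[c],d["location"],z))
    if len(P)==2: print("tri",tri([F[c] for c in P],[P[c] for c in P]))
# mask line for the tab: dark blob in top
```

```text
near edge dark side yaw 0.05030235194090797 x at y=0 0.4990522312741723 41
lip front yaw 0.0507511663419539 x at y=0 0.6054082081354322 41
shelf ['top', 'side'] [ 0.5746 -0.0033  0.048 ] 0.048
shelf ['top'] [ 0.5749 -0.0025  0.0441] 0.019
shelf ['side'] [ 0.5734 -0.0039  0.0466] 0.022
holder_panel ['top', 'side'] [ 0.4491  0.2889 -0.2313] 0.205
holder_panel ['top'] [ 0.4496  0.2901 -0.2295] 0.081
holder_panel ['side'] [ 0.4484  0.2847 -0.2046] 0.094
pocket top 0.59 [0.60243976 0.00408335 0.03      ]
clip_tab top 0.57 [ 0.63849201 -0.00853747  0.059     ]
clip_tab side 0.57 [ 0.64327679 -0.00363434  0.059     ]
tri [ 0.63792386 -0.00899437  0.06535732]
```

```bash
python3 -m inch '0.6 0 0 -6 0 0 0;0.6 0 0 -12 0 0 0;0.6 0 0 -17 0 0 0;0.6 0 0 -20 0 0 0;0.6 0 0 -21 0 0 0;0.6 0 0 -21 0 0 0;0 0 0 -21 0 0 0;0 0 0 -21 0 0 0;0 0 0 -21 0 0 0;0 0 0 -21 0 0 0;0 0 0 -21 0 0 0;0 0 0 -21 0 0 0' 50
```

```text
t: 18.27
eef_pos: [0.4495, 0.2876, 0.0235]
ee_rot: [-3.135, -0.003, 2.915]
force: [-1.2, -0.6, 5.1]
width: 0.0099
```

```bash
python3 -m inch '0 0 0 0 0 0 0;0 0 0 0 0 0 0;0 0 0 0 0 0 0'
```

```text
t: 18.65
eef_pos: [0.4495, 0.2875, 0.0235]
ee_rot: [-3.135, -0.003, 2.915]
force: [-1.2, -0.0, 3.1]
width: 0.0098
```

```bash
python3 -m inch '0 0 0 3 0 0 0;0 0 0 8 0 0 0;0 7.55 -29.3 8 0 0 15.8;0 7.55 -29.3 8 0 0 15.8;0 7.55 -29.3 8 0 0 15.8;0 7.55 -29.3 8 0 0 15.8;0 7.55 -29.3 8 0 0 15.8;0 7.55 -29.3 8 0 0 15.8;0 7.55 -29.3 6 0 0 15.8;0 7.55 -29.3 4 0 0 15.8;0 7.55 -29.3 4 0 0 15.8'
python3 - <<'E'
from fit import *
s=telemetry.get_state();print(s["eef_pos"],s["ee_rot"],s["force"],s["moment"])
F={c:grab_frame(c) for c in("top","side")}
save(F["side"],"appr.png",(290,150,470,290),4)
E
```

```text
t: 20.02
eef_pos: [0.5237, -0.0052, 0.0621]
ee_rot: [-3.134, -0.006, -3.092]
force: [-0.7, -0.3, -1.0]
width: 0.0097
[ 0.52366744 -0.00523027  0.06208253] [-3.13407957 -0.00589353 -3.09222884] [-0.6965402  -0.30730039 -0.99068512] [ 0.11912369 -0.05959105 -0.03471965]
```

View pics/appr.png

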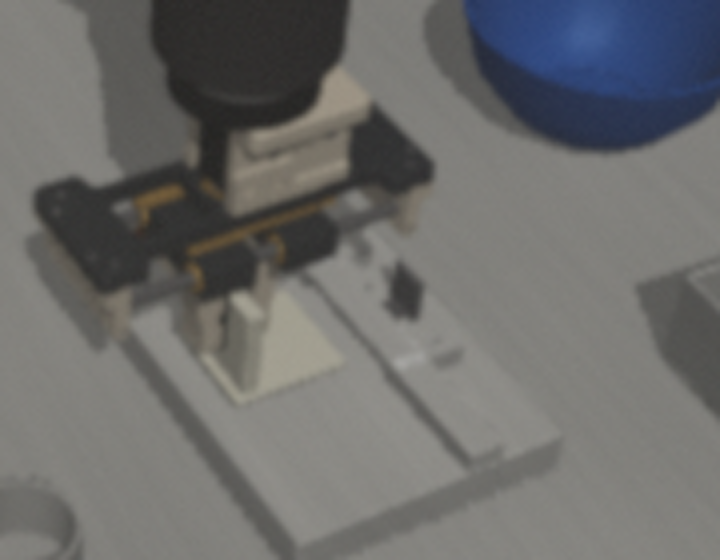

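The holder is level and aligned on the deck, with its foot about 20 mm in front of the pocket mouth. Lowering it to contact.

```bash
python3 -m inch '0 0.1 0 -0.4 0 0 0;0 0.1 0 -0.8 0 0 0;0 0.1 0 -0.9 0 0 0;0 0.1 0 -0.9 0 0 0'
```

```text
t: 20.62
eef_pos: [0.5261, -0.005, 0.0548]
ee_rot: [-3.135, -0.003, -3.092]
force: [-0.4, -0.7, -1.3]
width: 0.0098
```

```bash
python3 -m inch '0 0 0 -0.15 0 0 0;0 0 0 -0.2 0 0 0;0 0 0 -0.2 0 0 0'
```

```text
t: 21.0
eef_pos: [0.5262, -0.005, 0.0535]
ee_rot: [-3.135, -0.002, -3.091]
force: [-3.2, 0.0, 6.8]
width: 0.0098
```

```bash
python3 -m inch '0 0.5 0.02 0.03 0 0 0;0 1 0.05 0.03 0 0 0;0 1.5 0.07 0.03 0 0 0;0 2 0.1 0.03 0 0 0;0 2.5 0.12 0.03 0 0 0;0 2.7 0.13 0.03 0 0 0;0 2.7 0.13 0.03 0 0 0'
```

```text
t: 21.88
eef_pos: [0.5533, -0.0037, 0.0537]
ee_rot: [-3.135, -0.002, -3.092]
force: [-0.0, 0.4, -0.5]
width: 0.0097
```

```bash
python3 -m inch '0 0.2 0.01 -0.02 0 0 0;0 0.4 0.02 -0.02 0 0 0;0 0.6 0.03 -0.02 0 0 0;0 0.6 0.03 -0.02 0 0 0'; python3 -m inch '0 0.2 0.01 0 0 0 0;0 0.3 0.015 0 0 0 0;0 0.3 0.015 0 0 0 0'; python3 -m inch '0 0.1 0.005 0 0 0 0;0 0.2 0.01 0 0 0 0;0 0.2 0.01 0 0 0 0'
```

```text
t: 22.38
eef_pos: [0.5576, -0.0037, 0.0537]
ee_rot: [-3.134, -0.005, -3.092]
force: [-8.0, 0.7, 9.0]
width: 0.01
t: 22.75
eef_pos: [0.5583, -0.0038, 0.0539]
ee_rot: [-3.134, -0.009, -3.092]
force: [-10.9, 2.4, 11.6]
width: 0.0102
t: 23.12
eef_pos: [0.5585, -0.0039, 0.0541]
ee_rot: [-3.134, -0.012, -3.092]
force: [-9.6, 1.7, 9.4]
width: 0.0097
```

```bash
python3 -m inch '0 0.3 0.015 0.02 0 0 0;0 0.5 0.025 0.02 0 0 0;0 0.7 0.035 0.02 0 0 0;0 0.7 0.035 0.02 0 0 0;0 0.7 0.035 0.02 0 0 0'
python3 - <<'E'
from h import *
s=telemetry.get_state();print(s["force"],s["moment"])
F={c:grab_frame(c) for c in("top","side")}
save(F["side"],"push.png",(320,160,460,270),5)
for c in F:
    for d in pinpoint(c,"clip_tab")[:1]: print(c,d["location"],round(d["p"],2),atz(F[c],d["location"],.059))
E
```

```text
t: 23.75
eef_pos: [0.562, -0.004, 0.0543]
ee_rot: [-3.133, -0.018, -3.092]
force: [-15.1, 1.5, 14.2]
width: 0.0096
[-15.14539013   1.5180491   14.2456977 ] [1.31985907 5.04587776 0.15595085]
top [406.6, 270.0] 0.25 [ 0.43704331 -0.25735869  0.059     ]
```

View pics/push.png

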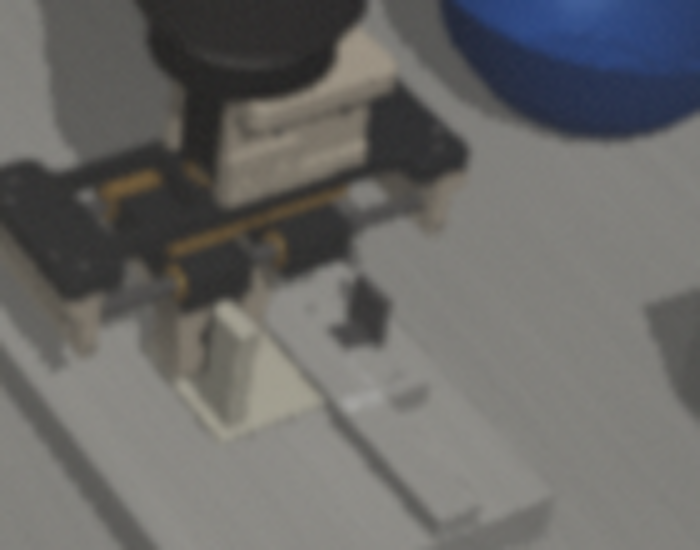

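```bash
python3 -m inch '0 0.4 0.02 0 0 -1 0;0 0.6 0.03 0 0 -2 0;0 0.8 0.04 0 0 -2 0;0 0.8 0.04 0 0 -2 0;0 0.8 0.04 0 0 -2 0'
```

```text
t: 24.58
eef_pos: [0.5639, -0.0043, 0.0534]
ee_rot: [-3.13, 0.006, -3.093]
force: [-20.1, 5.8, 17.4]
width: 0.0097
```

```bash
python3 -m inch '0 0.6 0.04 0.1 0 0 0;0 0.9 0.06 0.1 0 0 0;0 0.9 0.06 0.1 0 0 0;0 0.9 0.06 0.1 0 0 0'; python3 -m inch '0 0.8 0.05 0.1 0 -0.5 0;0 1.1 0.07 0.1 0 -0.5 0;0 1.1 0.07 0.1 0 -0.5 0;0 1.1 0.07 0.1 0 -0.5 0'
```

```text
t: 25.08
eef_pos: [0.5641, -0.0046, 0.0537]
ee_rot: [-3.13, -0.008, -3.095]
force: [-33.2, 8.2, 27.1]
width: 0.0097
t: 25.58
eef_pos: [0.5643, -0.0047, 0.0542]
ee_rot: [-3.128, -0.017, -3.097]
force: [-40.2, 11.9, 34.3]
width: 0.0099
```

```bash
python3 -m inch '0 0.6 0.08 0.15 0 -0.8 0;0 0.6 0.08 0.15 0 -0.8 0;0 0.6 0.08 0.15 0 -0.8 0;0 0.6 0.08 0.15 0 -0.8 0'
python3 - <<'E'
from h import *
s=telemetry.get_state();print(s["force"],s["moment"])
F={c:grab_frame(c) for c in("top","side")}
save(F["side"],"home.png",(320,160,460,270),5)
old=cv2.imread("pics/side0.png")[160:270,320:460]
new=F["side"]["pixels"][160:270,320:460,::-1]
cv2.imwrite("pics/cmp.png",cv2.resize(np.vstack([old[30:90,30:120],new[30:90,30:120]]),None,fx=5,fy=5,interpolation=cv2.INTER_CUBIC))
sh=lambda x,y,z:(.575+x*np.cos(.049)-y*np.sin(.049),-.003+x*np.sin(.049)+y*np.cos(.049),z)
for x in(.0705,.0745,.0785): print(x,[np.round(proj(F["side"],sh(x,y,z)),1) for y,z in((0,.059),(-.012,.059),(-.012,.044))])
def dark(im):
    g=cv2.cvtColor(im,cv2.COLOR_BGR2GRAY)[45:75,55:95]; m=g<45; ys,xs=np.nonzero(m); return m.sum(),xs.mean()+375,ys.mean()+205,xs.min()+375,xs.max()+375
print(dark(old),dark(new.copy()))
E
```

```text
t: 26.08
eef_pos: [0.5642, -0.0046, 0.0544]
ee_rot: [-3.127, -0.014, -3.098]
force: [-19.4, 5.8, 11.5]
width: 0.0096
[-19.39883938   5.78333989  11.46026914] [2.37041915 6.92283595 0.256365  ]
0.0705 [array([392.4, 217.4]), array([395.4, 220.7]), array([394.5, 225.5])]
0.0745 [array([393.9, 216.9]), array([396.9, 220.1]), array([396., 225.])]
0.0785 [array([395.3, 216.3]), array([398.4, 219.6]), array([397.5, 224.4])]<stdin>:11: RuntimeWarning: Mean of empty slice.
  ret = ret.dtype.type(ret / rcount)
Traceback (most recent call last):
ValueError: zero-size array to reduction operation minimum which has no identity
```

View pics/cmp.png

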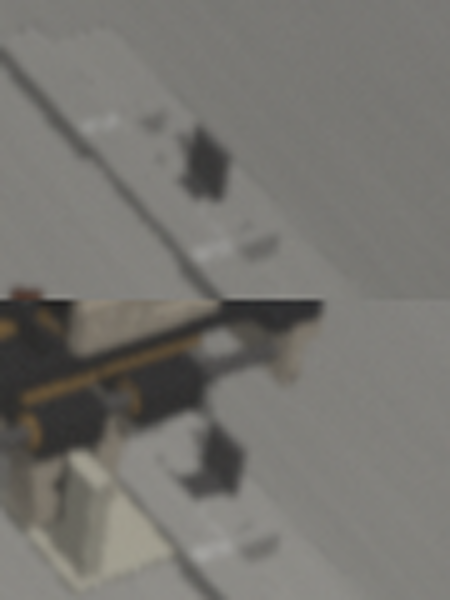

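The tab's right edge has moved about 3 px (crop 228→243 at 5×), which is what 8 mm of clip travel predicts. Force rose from 20 to 40 N over just 0.4 mm, so this is the hard stop. One small trim takes out the residual 0.6° tilt while keeping the push.

```bash
python3 -m inch '0 0.55 0.06 0.06 0 -1.5 0;0 0.55 0.06 0.06 0 -1.5 0;0 0.55 0.06 0.06 0 -1.5 0;0 0.55 0.06 0.06 0 -1.5 0;0 0.55 0.06 0.06 0 -1.5 0;0 0.55 0.06 0.06 0 -1.5 0'
python3 - <<'E'
from h import *
F={c:grab_frame(c) for c in("top","side")}
for i in range(4): grab_frame("top")
s=telemetry.get_state();print(s["t"],s["eef_pos"],s["ee_rot"],s["force"],s["width"])
old=cv2.cvtColor(cv2.imread("pics/side0.png"),cv2.COLOR_BGR2GRAY).astype(np.float32)
new=cv2.cvtColor(F["side"]["pixels"],cv2.COLOR_RGB2GRAY).astype(np.float32)
# tab shift by matching the tab's right half
T=cv2.resize(old[214:232,388:400],None,fx=8,fy=8,interpolation=2);S=cv2.resize(new[208:238,384:410],None,fx=8,fy=8,interpolation=2)
_,v,_,l=cv2.minMaxLoc(cv2.matchTemplate(S,T,cv2.TM_CCOEFF_NORMED));print("tab shift px",l[0]/8-4,l[1]/8-6,v)
for n in("jar","cutter"): print(n,[np.round(atz(F[c],d["location"],0),3) for c in F for d in pinpoint(c,n)[:1]])
E
```

```text
t: 26.92
eef_pos: [0.564, -0.0046, 0.0536]
ee_rot: [-3.125, 0.002, -3.099]
force: [-17.6, 5.1, 9.1]
width: 0.0102
27.225 [ 0.56392608 -0.0046325   0.05359377] [-3.12475352e+00  1.88565267e-03 -3.09929490e+00] [-17.75162956   4.91901646  10.15934756] 0.009640440711297037
tab shift px 2.875 -1.0 0.9895225167274475
jar [array([0.386, 0.051, 0.   ]), array([0.382, 0.059, 0.   ])]
cutter [array([ 0.384, -0.063,  0.   ]), array([ 0.385, -0.064, -0.   ])]
```

The tab shift is (2.9, −1.0) px against (2.9, −1.1) expected for 8 mm. The foot is flat and the push is a steady ~18 N. Handing in.

```bash
python3 -c "
from station import arm; print(arm.job_done())"
```

```text
the job is handed in; nothing more can be done
None
```

The job is handed in at about 27 s of the 62 s allowed, with the label holder pressed home and still gripped.

**Chips and scraper:** I swept all four caramel chips off the left end of the shelf with the white scraper in one pass. A picture showed all four on the bench. I then stood the scraper upright at its original spot, clear of the shelf.

**Label holder:** I gripped it by its panel, set its foot on the deck and slid it under the lip against the clip.

**Last checks:**
- **Hard stop:** while I pushed, the force rose from 20 to 40 N over only 0.4 mm, which means it was against the stops. I then eased the push to about 18 N, and it was steady there.
- **Position:** the tool was at x = 0.564 m, where 0.565 m was expected.
- **Clip:** the tab moved (2.9, −1.0) px in the side picture, against (2.9, −1.1) predicted for 8 mm of travel.
- **Grip and angle:** the jaw opening was 9.6 mm on the 10 mm panel, and the tool was within about 0.6° of its angle at the grasp.

**What disagreed:**
- About 5 N of sideways force remained on the tool, from the arm flexing.
- The jar's position readings differed from the first ones by up to 7 mm. I put this down to detection noise, since nothing came near it.
- The networks could not find the tab in the later pictures, so I matched it directly between images instead.
- I did not re-measure the bottle, cup or spatula at the end.

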